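Put the wax block away and shut the tilt-out bin

TASK

Put the rectangular blue wax block into the tilt-out bin that hangs open under the little shelf, then tilt the bin fully shut. Leave the round cake of wax where it lies.

Things in the scene. Friction and masses are not known exactly. Their poses are not given: they have to be found in the camera images.
- wax_mid (a point): Centre (half-way up) of the loose rectangular wax block, blue, 38 mm along its x, 56 mm along its y, 28 mm high, about 0.08 kg, lying flat on the table (centre 14 mm above it).
- puck_mid (a point): Centre of the round cake of the same blue wax, a flat disc 50 mm across and 24 mm high, loose on the table. It is not wanted and stays where it lies.
- bin_rack: Fixed rack of the tilt-out bin. Origin on the table below the middle of the bin's hinge line, which lies 12 mm up along y; x points from the bin's front into the rack, z up. Over the bin a spruce shelf board, 222 mm wide, x +25 to +145 mm, underside 160 and top 172 mm above the table; side cheeks at y +-89 to 101 mm, x +20 to +140 mm. Nothing of the rack stands at x below 0.
- bin (a joint): Tilt (rad) of the grey plastic bin: 0 shut (front upright at rack x = 0), grows as its lip leans to rack -x, stop 0.75. Front panel 140 mm from hinge to lip, 170 wide, 4 thick; bin open on top, 100 deep, 162 wide inside. Load from above between lip and board; contents slide down. Hinge friction holds any angle; pushing just under the lip to +x with 1-4 N shuts it onto a stop (the lip rises as it shuts).
Not all that is in view belongs to the job. Leave any black, turquoise or white look-alike of the part that bears wax_mid alone.

How it is judged (in metres and radians):
At the end, for the whole second after the job is handed in: The bin is shut (tilt under 0.1 rad, that is its lip within 14 mm of home) with the wax block lying at rest inside it (its centre within the bin's walls: in the rack's frame x 0 to 100 mm, y within 83 mm, z 12 to 100 mm), and the round cake of wax is within 30 mm of where it started (value of joint bin below 0.1 rad and x of wax_mid in the frame of bin_rack between 0 and 0.1 m and y of wax_mid in the frame of bin_rack between -0.083 and 0.083 m and z of wax_mid in the frame of bin_rack between 0.012 and 0.1 m and linear speed of wax below 0.02 m/s and distance of puck_mid from where it was at the start of the episode below 0.03 m); the robot touches nothing.
It also fails if it takes over 51 s, if anything falls off the work surface, if the arm or the gripper's body presses on something with over 40 N, if the wrist force passes 120 N, or if a joint passes its speed limit or range.

ROBOT

A 6-joint arm with a two-finger parallel gripper is mounted at the origin on the work surface. World frame = base frame: x ahead of the robot, y to its left, z up, the work surface at z = 0. Lengths are in m, angles in degrees, forces in N, time in s.
With the tool pointing down it reaches from about 0.4 to 0.825 m from the base axis. Payload 7 kg.
Tool frame: the origin (TCP) lies midway between the tips of the shut fingers; the grasp point (between the pads) lies 19 mm behind it; z points along the fingers, y is the line along which they close (so a half turn about z gives the same grasp; the last joint's range is limited). The gripper opens to 88 mm and grips with 3 to 60 N. Pads are 19 mm wide; open, the fingers measure 130 mm over their backs; the gripper's body (78 mm by 193 mm) begins 47 mm behind the grasp point.
Start: joints at [-60.785, 20.546, 0.682, 0, -70.136, -16.507], TCP at [0.148, -0.658, 0.227] pointing down, gripper open.
Joint ranges: [-176.03, 176.03], [-82.01, 121.73], [-58.28, 71.71], [-173.87, 95.51], [-174.79, -0.11], [-173.66, 173.66]. Speed limits (degrees/s): [136.94, 136.94, 172.46, 180, 180, 180].

INTERFACE

Orientations are given as a 3x3 rotation matrix whose columns are the frame's x, y, z axes.
In Python, from rig import robot gives the robot as it stands. Calls block until the motion is done:
- robot.goto(position, orientation): joint-space move of the TCP to a pose.
- robot.servo_line(position, ori=None, speed=0.15): straight line of the TCP; ori=None keeps the orientation; speed is the mean speed in m/s.
- robot.movej(angles): joint-space move.
- robot.move_gripper(opening): opening from 0.0 (shut) to 1.0 (fully open); the grip force is fixed at half the most; returns when the fingers have stopped.
- robot.dwell(seconds).
- robot.ik(position, orientation): joint angles nearest the present ones, or None.
- robot.grab_frame(name): name is "side" or "top" or "wrist"; returns (picture, depth): 400x640x3 uint8, red, green, blue; 400x640 float32, m along the optical axis (not along the pixel's ray), 0 where there is no reading.
- robot.camera_info(name): a dict with "vfov" (degrees; the focal length in pixels is half the picture's height over the tangent of half this angle, whatever the lens; pixels are square), "cx", "cy" (the principal point, pixels), "k1" (the pictures are not rectified: a ray, as slopes to the right and down, at radius r is drawn at 1 + k1 r^2 times it, then the intrinsics apply), "view" (4x4, takes a point from world to camera coordinates); the wrist camera has in their place "T_tool_cam" (4x4, takes a point from camera to tool coordinates, whose origin is the TCP and whose axes are the flange's). Camera axes: x right, y down, z forward; pixel columns grow to the right and rows downward; lengths in m; the calibration is good to about 2 mm. A picture is of the moment at which its call begins: read the wrist's pose just before it. camera_info takes no time and is no camera call.
A pose or a line that the arm cannot do raises robot.Unreachable and nothing moves.
- robot.job_done(): hands the job in; it is judged then, once.
Readings, each from a call of its own:
- robot.read_t(): time.
- robot.read_qpos(): joint angles.
- robot.read_qvel(): joint speeds.
- robot.read_effort(): joint torques, N m.
- robot.read_position(): TCP position.
- robot.read_tcp_rot(): TCP orientation.
- robot.read_force(): force on the tool from outside, world axes, zero at the start.
- robot.read_ft_torque(): the same for the moment, N m.
- robot.read_grip_width(): opening from 0.0 (shut) to 1.0 (fully open).
- robot.read_finger_force(): force on a finger pad.
Only numpy, scipy, OpenCV 4.12 (cv2) and the standard library are available. Lean on these libraries where they do the work, as an engineer would, in place of code of your own. Each camera call takes 0.05 s, during which the arm holds its last target. There are 200 camera calls.

## Working session

There is one attempt and no reset: what is moved stays moved. The work goes in short steps, each a Python script; the robot and the scene stay as the last script left them, time stands still between calls to the robot, and variables do not carry over. Pictures are saved under pics/ and viewed, at most 10 in all, crops included, and the job is handed in when it is done.

```bash
mkdir -p pics
cat > h.py <<'E'
import numpy as np, cv2
from rig import robot
def K(c):
    f=200/np.tan(np.radians(c['vfov']/2)); return np.array([[f,0,c['cx']],[0,f,c['cy']],[0,0,1]])
def T_wc(name,pos=None,R=None):
    c=robot.camera_info(name)
    if 'view' in c: return np.linalg.inv(np.array(c['view']))
    T=np.eye(4);T[:3,:3]=R;T[:3,3]=pos
    return T@np.array(c['T_tool_cam'])
def ray(name,uv):
    c=robot.camera_info(name)
    uv=np.array(uv,float).reshape(-1,1,2)
    return cv2.undistortPoints(uv,K(c),np.array([c['k1'],0,0,0,0.])).reshape(-1,2)
def at_z(name,uv,z,T):
    s=ray(name,uv);d=np.c_[s,np.ones(len(s))]@T[:3,:3].T;o=T[:3,3]
    return o+d*((z-o[2])/d[:,2])[:,None]
def at_d(name,uv,depth,T):
    s=ray(name,uv);uv=np.array(uv,int).reshape(-1,2);z=depth[uv[:,1],uv[:,0]]
    return (np.c_[s,np.ones(len(s))]*z[:,None])@T[:3,:3].T+T[:3,3]
def save(name,tag):
    p=robot.read_position();R=robot.read_tcp_rot()
    im,d=robot.grab_frame(name);T=T_wc(name,np.array(p),np.array(R))
    cv2.imwrite(f'pics/{tag}.png',im[:,:,::-1]);np.savez(f'{tag}.npz',d=d,T=T,im=im);return im,d,T
E
python3 - <<'E'
from h import *
for n in('top','side'):save(n,n+'0'); print(robot.camera_info(n))
print(robot.read_tcp_rot())
E
```

```text
{'vfov': 54.33365754051175, 'cx': 320.15389699478, 'cy': 200.03731459693796, 'k1': -0.046791844206811886, 'view': array([[ 0.0178467 , -0.99982046,  0.00636798, -0.08350996],
       [-0.99134198, -0.0185233 , -0.12999221,  0.52214892],
       [ 0.13008683, -0.00399291, -0.99149457,  0.92456573],
       [ 0.        ,  0.        ,  0.        ,  1.        ]])}
{'vfov': 56.45240732516591, 'cx': 311.9911673732197, 'cy': 202.26613778057921, 'k1': -0.0067537765528400346, 'view': array([[-0.9970133 , -0.07369912, -0.0230852 ,  0.49529064],
       [-0.02609419,  0.60280083, -0.79746489,  0.09034691],
       [ 0.07268824, -0.79448071, -0.60292356,  0.69065657],
       [ 0.        ,  0.        ,  0.        ,  1.        ]])}
[[-9.75527597e-01 -2.19876579e-01 -4.45369493e-04]
 [-2.19876992e-01  9.75526616e-01  1.38897650e-03]
 [ 1.29066394e-04  1.45291141e-03 -9.99998936e-01]]
```

View pics/top0.png

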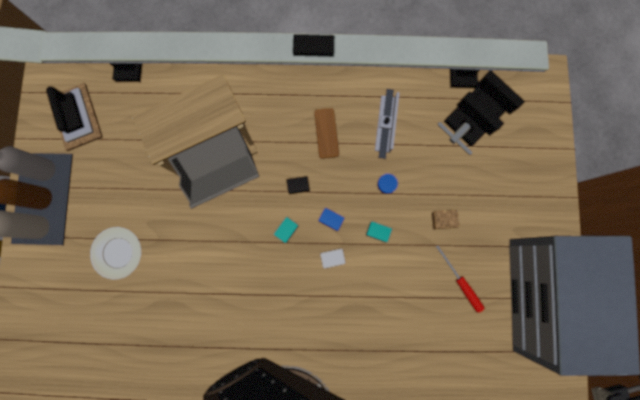

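View pics/side0.png

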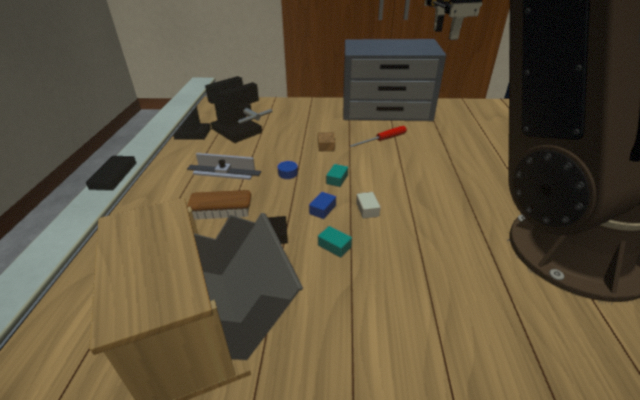

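The top view shows the blue block at about (332,219), the round cake at (388,184), the shelf at about (195,120), and the bin lip from (192,206) to (258,177). Next I'll enlarge this area.

Run:
```python
import cv2
i=cv2.imread('pics/top0.png')[65:245,120:360];cv2.imwrite('pics/c0.png',cv2.resize(i,(800,600),interpolation=cv2.INTER_CUBIC))
```

```text
(no output)
```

View pics/c0.png

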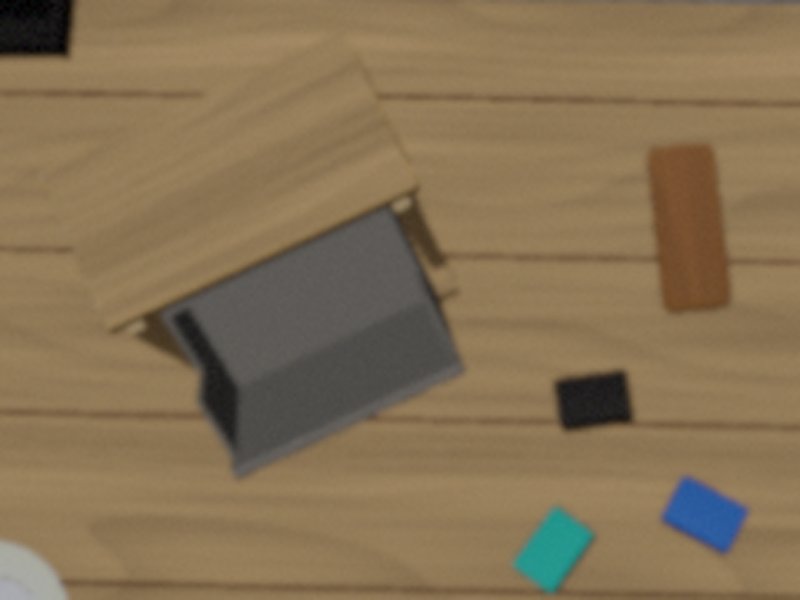

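The enlarged crop (scale 3.33) shows these corners:
- Board front edge: (108,330) to (417,188), with a back-right corner at (345,35).
- Lip: (237,474) to (464,370).
- Blue block top: (688,477), (748,510), (727,552), (662,518).

Run:
```python
from h import *
z=np.load('top0.npz');T=z['T'];d=z['d']
f=lambda p:(np.array(p,float)+.5)*.3-.5+[120,65]   # approx
board=at_z('top',f([(108,330),(417,188),(345,35)]),.172,T);print('board',board.round(3))
print('dist',np.linalg.norm(board[0]-board[1]),np.linalg.norm(board[2]-board[1]))
print('depth chk',at_d('top',f([(200,230),(300,420),(370,400),(345,290)]),d,T).round(3))
y=board[0]-board[1];y/=np.linalg.norm(y);x=np.array([y[1],-y[0],0]);print('x,y axes',x,y)
o=(board[0]+board[1])/2-.025*x;o[2]=0;print('origin',o,np.degrees(np.arctan2(x[1],x[0])))
lip=at_z('top',f([(237,474),(464,370)]),.115,T);print('lip',lip,((lip-o)@np.c_[x,y]))
b=at_z('top',f([(688,477),(748,510),(727,552),(662,518)]),.028,T);print('block',b.round(4),b.mean(0),np.linalg.norm(b-np.roll(b,-1,0),axis=1))
for n in (('puck',(388,184),.024),('black',(298,185),.028),('teal',(286,230),.028),('white',(332,259),.028)): print(n[0],at_z('top',[n[1]],n[2],T))
```

```text
board [[0.577 0.288 0.172]
 [0.675 0.093 0.172]
 [0.78  0.146 0.172]]
dist 0.21840974070379937 0.1174711703866402
depth chk [[0.645 0.233 0.171]
 [0.533 0.182 0.095]
 [0.545 0.13  0.113]
 [0.641 0.171 0.037]]
x,y axes [0.89456678 0.4469343  0.        ] [-0.4469343   0.89456678  0.        ]
origin [0.60392488 0.17958697 0.        ] 26.54716130702229
lip [[0.49207469 0.21767533 0.115     ]
 [0.56625873 0.06657602 0.115     ]] [[-0.08303447  0.08406227]
 [-0.08420335 -0.08426155]]
block [[ 0.5055 -0.0889  0.028 ]
 [ 0.4818 -0.1336  0.028 ]
 [ 0.4505 -0.1185  0.028 ]
 [ 0.4747 -0.0702  0.028 ]] [ 0.47809447 -0.1028028   0.028     ] [0.05064108 0.03476101 0.05402576 0.03603644]
puck [[ 0.56867357 -0.24337277  0.024     ]]
black [[ 0.56113554 -0.01817421  0.028     ]]
teal [[0.44875576 0.00843984 0.028     ]]
white [[ 0.38035966 -0.10537157  0.028     ]]
```

```bash
cat >> h.py <<'E'
def down(a):
    a=np.radians(a);c,s=np.cos(a),np.sin(a)
    return np.array([[-s,c,0],[c,s,0],[0,0,-1.]])
def best(p,a):
    q0=np.array(robot.read_qpos());o=[]
    for k in(0,180):
        q=robot.ik(p,down(a+k))
        if q is not None:o.append((np.abs(np.array(q)-q0).max(),a+k,np.round(q,1)))
    print(o);return min(o,key=lambda t:t[0])[1]
E
python3 - <<'E'
from h import *
print(robot.camera_info('wrist'))
p=[.476,-.102,.17];a=best(p,-27)
robot.goto(p,down(a));robot.move_gripper(.72);print(a,robot.read_t(),robot.read_position())
save('wrist','w1')
E
```

```text
{'vfov': 71.35987182522533, 'cx': 322.8399546821871, 'cy': 197.63235155413022, 'k1': -0.01763274698625055, 'T_tool_cam': array([[ 1.42448006e-03, -9.69903043e-01, -2.43487283e-01,
         6.54404662e-02],
       [ 9.99998943e-01,  1.31056799e-03,  6.29826195e-04,
        -2.23675397e-04],
       [-2.91763703e-04, -2.43487923e-01,  9.69903885e-01,
        -1.59876155e-01],
       [ 0.00000000e+00,  0.00000000e+00,  0.00000000e+00,
         1.00000000e+00]])}
[(np.float64(158.39676586861768), -27, array([ 11.1,   5.4, -27.2,   0. , -57.4, 141.9])), (np.float64(71.89543333400293), 153, array([ 11.1,   5.4, -27.2,   0. , -57.4, -38.1]))]
153 3.0667 [ 0.47602935 -0.10198427  0.1700129 ]
```

View pics/w1.png

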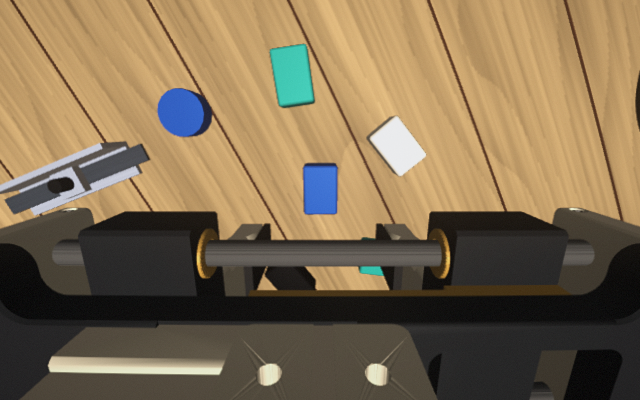

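The wrist view shows the blue block squarely aligned with the fingers. Its top corners are at about (304,164), (337,164), (338,213), (305,214).

Run:
```python
from h import *
z=np.load('w1.npz');T=z['T'];d=z['d'];im=z['im'].astype(int)
m=((im[...,2]>110)&(im[...,2]-im[...,1]>50)).astype(np.uint8);m[:,:250]=0;m[:,400:]=0;m[230:]=0
r=cv2.minAreaRect(cv2.findNonZero(m));c=cv2.boxPoints(r);print(r)
b=at_z('wrist',c,.028,T);print(b.round(4),b.mean(0),np.linalg.norm(b-np.roll(b,-1,0),axis=1),np.degrees(np.arctan2(*(b-np.roll(b,-1,0))[:,1::-1].T)))
print(at_d('wrist',[(320,190)],d,T))
```

```text
((319.5, 189.5), (47.0, 33.0), 90.0)
[[ 0.4837 -0.134   0.028 ]
 [ 0.4517 -0.1178  0.028 ]
 [ 0.4753 -0.0699  0.028 ]
 [ 0.5087 -0.0868  0.028 ]] [ 0.47984544 -0.10210134  0.028     ] [0.0358655  0.05340795 0.03740123 0.05341509] [ -26.918846   -116.25913291  153.08536379   62.09341718]
[[ 0.47916798 -0.10216828  0.02969331]]
```

Run:
```python
from h import *
R=down(153)
robot.servo_line([.479,-.102,.004],R,.12);robot.move_gripper(0)
print(robot.read_grip_width(),robot.read_finger_force(),robot.read_force())
robot.servo_line([.479,-.102,.22],speed=.15)
print(robot.read_grip_width(),robot.read_finger_force())
o=np.array([.604,.1796,0]);x=np.array([.8946,.4469,0])
p=o-.035*x+[0,0,.22];a=best(p,116.5);np.save('a.npy',a)
robot.goto(p,down(a));print(a,robot.read_t(),robot.read_grip_width())
save('top','top1')
```

```text
0.43079441119010853 30.000573098659515 [-0.52667375  0.75890258  3.21643421]
0.4322102965034261 29.99976933002472
[(np.float64(60.22112534182744), 116.5, array([ 34.8,  13.4, -10.3,   0. , -66.3, -98.3])), (np.float64(119.77887465817255), 296.5, array([ 34.8,  13.4, -10.3,   0. , -66.3,  81.7]))]
116.5 7.875 0.4306082703284099
```

View pics/top1.png

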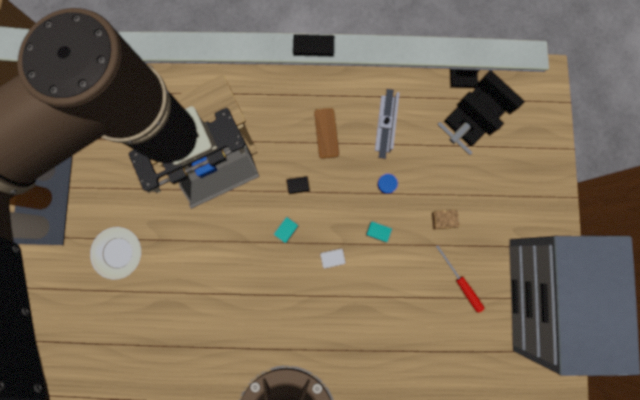

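The block is held over the bin mouth at about (203,166), so I'll lower it, release it and look.

Run:
```python
from h import *
o=np.array([.604,.1796,0]);x=np.array([.8946,.4469,0])
robot.servo_line(o-.035*x+[0,0,.114],speed=.1);print(robot.read_force(),robot.read_grip_width())
robot.move_gripper(.65);robot.dwell(.5);print(robot.read_force())
robot.servo_line(o-.035*x+[0,0,.22],speed=.15)
R=down(116.5);p=o-.2*x+[0,0,.24]
robot.goto(p,R);robot.move_gripper(0);print(robot.read_t())
save('top','top2');z=cv2.imread('pics/top2.png')[65:245,120:360];cv2.imwrite('pics/c2.png',cv2.resize(z,(800,600),interpolation=cv2.INTER_CUBIC))
```

```text
[-0.12791653 -0.14977136 -1.18942623] 0.4309114160645847
[-0.00451377  0.01291729  0.66715972]
12.825
```

View pics/c2.png

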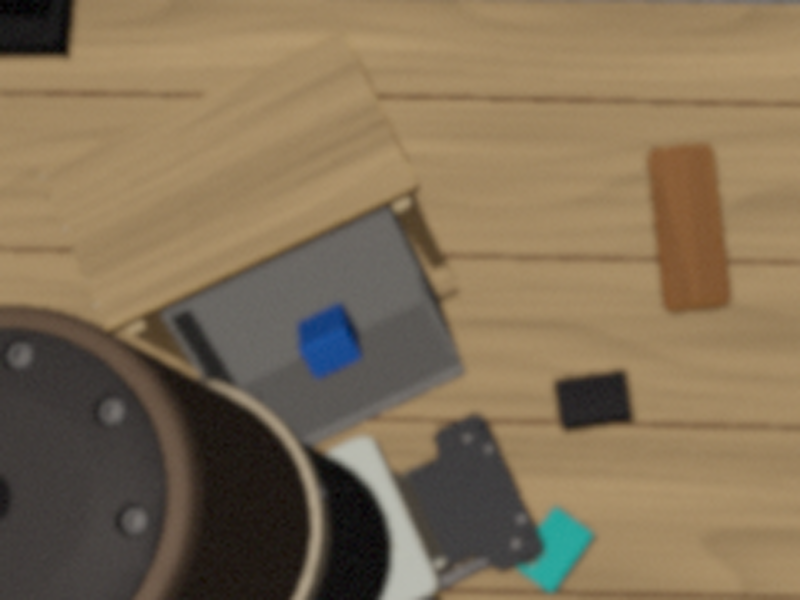

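The block lies in the bin, at crop position (330,340). Now I'll push the bin shut with closed fingers, rising slightly along the way.

Run:
```python
from h import *
o=np.array([.604,.1796,0]);x=np.array([.8946,.4469,0])
P=lambda s,z:o+s*x+[0,0,z]
robot.servo_line(P(-.14,.104),speed=.15)
z=lambda s:.105+(s+.11)*.19
robot.servo_line(P(-.105,z(-.105)),speed=.05)
s=-.105
while s<.006:
    s+=.006 if s<-.03 else .002
    robot.servo_line(P(s,z(s)),speed=.03);f=np.array(robot.read_force())@x
    print(round(s,3),f.round(1),end='; ')
    if f<-9 : break
print(robot.read_t(),robot.read_force())
robot.servo_line(P(s-.06,z(s)),speed=.1)
robot.goto(P(-.25,.25),down(116.5));print(robot.read_t())
save('top','top3');save('side','side3')
i=cv2.imread('pics/top3.png')[65:245,120:420];j=cv2.imread('pics/side3.png')[140:400,60:400]
cv2.imwrite('pics/c3.png',np.vstack([cv2.resize(i,(500,300)),cv2.resize(j,(500,300))]))
```

```text
-0.099 -0.6; -0.093 -0.4; -0.087 -1.0; -0.081 0.0; -0.075 -0.3; -0.069 -0.5; -0.063 0.3; -0.057 0.5; -0.051 -0.6; -0.045 -0.4; -0.039 -0.8; -0.033 0.1; -0.027 -0.3; -0.025 0.0; -0.023 0.1; -0.021 0.4; -0.019 -0.3; -0.017 -0.2; -0.015 0.0; -0.013 -0.1; -0.011 -0.4; -0.009 -0.9; -0.007 -6.7; -0.005 -12.0; 22.1667 [-12.07392438  -2.58041255   6.45285242]
23.8083
```

View pics/c3.png

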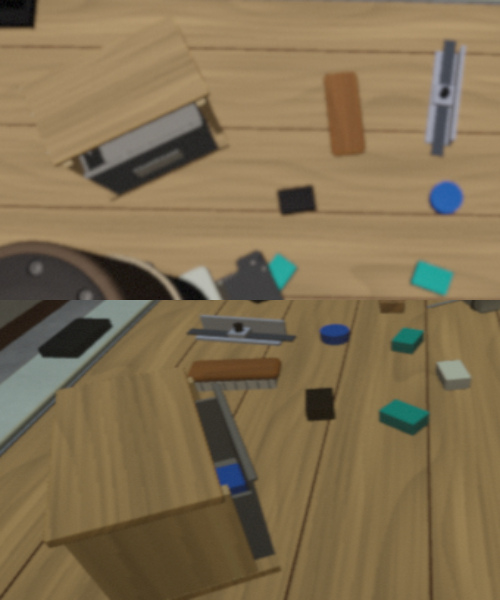

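The bin looks shut, with blue visible inside at side-crop (232,478). The lip runs from (213,385) to (255,478), so I'll check its position numerically.

Run:
```python
from h import *
o=np.array([.604,.1796,0]);x=np.array([.8946,.4469,0]);y=np.array([-.4469,.8946,0])
z=np.load('side3.npz');T=z['T'];im=z['im'].astype(int)
uv=np.array([(213,85),(255,178)])*[.68,.867]+[60,140]
p=at_z('side',uv,.152,T)-o;print('lip',p@x,p@y)
m=(im[...,2]>90)&(im[...,2]-im[...,0]>60)
vu=np.argwhere(m[240:330,180:270])+[240,180];uv=vu[:,::-1];q=at_d('side',uv,z['d'],T)-o
print('wax n',len(q),np.c_[q@x,q@y,q[:,2]].mean(0).round(3),np.c_[q@x,q@y,q[:,2]].min(0).round(3),np.c_[q@x,q@y,q[:,2]].max(0).round(3))
```

```text
lip [0.00639251 0.00069468] [-0.08350981  0.08415972]
wax n 266 [0.019 0.001 0.072] [ 0.009 -0.018  0.069] [0.03  0.019 0.074]
```

```bash
python3 -c "
from rig import robot
print(robot.read_force(),robot.job_done())"
```

```text
the job is handed in; nothing more can be done
[-0.17614729 -0.61406988 -0.25504168] None
```

The blue wax block is in the bin, the bin is tilted fully shut, the round cake was left alone, and the job was handed in about 24 s into the 51 s limit.

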